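# Put the thread plug gauges back in their tray

### The arm

A 6-joint arm with a two-finger parallel gripper is mounted at the origin on the work surface. World frame = base frame: x ahead of the robot, y to its left, z up, the work surface at z = 0. Lengths are in mm, angles in rad, forces in N, time in s.
With the tool pointing down it reaches from about 275 to 750 mm from the base axis. Payload 10.2 kg.
Tool frame: the origin (TCP) lies at the very end of the fingers, on their centre line; the grasp point (between the pads) lies 19 mm behind it; z points along the fingers, y is the line along which they close (so a half turn about z gives the same grasp; the last joint's range is limited). The gripper opens to 85 mm and grips with 20 to 120 N. Pads are 22 mm wide; open, the fingers measure 114 mm over their backs; the gripper's body (76 mm by 85 mm) begins 54 mm behind the grasp point. The pads swing forward as they close: fully open they stand 13 mm farther back than shut.
Start: joints at [-1.515, 0.313, 1.498, -0, 1.331, -0.223], TCP at [144.468, -504.738, 231.294] pointing down, gripper open.
Joint ranges: [-2.94, 2.94], [-0.97, 2.17], [0.19, 2.56], [-1.23, 4.37], [0.02, 3.11], [-2.88, 2.88]. Speed limits (rad/s): [2.39, 2.39, 3.01, 3.14, 3.14, 3.14].

### API

Orientations are given as a unit quaternion [w, x, y, z].
In Python, from rig import * gives the robot as it stands. The module is installed in compiled form; this text tells all that it offers.
- The arm moves only by the shell command python3 -m crank 'ROWS' [FORCE]. ROWS is JSON, a list that holds one entry, the list of rows, each a list of 7 numbers: the shift along the tool's x, y, z in units of 25 mm (1.0 is 25 mm), then the turn, a rotation vector about the tool's x, y, z in units of 8 degrees (1.0 is 8 degrees), then the finger opening in mm, from 0 to 85.4. A call has exactly 8 rows; each row shifts and turns the commanded pose from where the row before left it, along the tool's axes as they then stand; what a row does not reach is not made up. A row lasts 1/10 s, in which the tool goes at most 50 mm and 8.59 degrees, less where a joint would pass 70% of its speed; a pose out of reach is approached as far as the arm can. A call is refused whole if a number of a shift passes 1 or a number of a turn 1, either way. A call with a gripper value outside its range is refused whole. The fingers move at their own pace and stop on an object; FORCE is the grip in N (left out, the last holds). Time passes only in rows, so rows that do not move let the fingers close, or fill a call up. It gives the time, the measured TCP pose, the force, the opening and the grip force at its end, in the units of the state.
- sense(): the state, without advancing time (a new reading comes with each control period).
- capture(name): name is "side" or "top" or "wrist"; returns the picture (400x640x3 uint8, blue, green, red); there is no depth.
- camera_model(name): a dict with "fx", "fy", "cx", "cy" (pixels), "world_from_camera" (4x4, takes a point from camera to world coordinates); the wrist camera has in their place "T_tool_cam" (4x4, takes a point from camera to tool coordinates, whose origin is the TCP and whose axes are the flange's). Camera axes: x right, y up, looking along -z (the intrinsics and any distortion apply to the point x, -y, -z); pixel columns grow to the right and rows downward; lengths in mm; the calibration is good to about 2 mm. The wrist camera is an equidistant fisheye: a pixel r from the principal point sees the ray r / f radians off the axis. A picture is of the moment at which its call begins: read the wrist's pose just before it. camera_model takes no time and is no camera call.
- finish_job(): hands the job in; it is judged then, once.
The state is a dict: "time_s": time; "joints": joint angles; "dq": joint speeds; "tau": joint torques, N m; "eef_pos": TCP position; "ee_rot": TCP orientation; "force": force on the tool from outside, world axes, zero at the start; "wrist_torque": the same for the moment, N m; "grip_width": opening from 0.0 (shut) to 1.0 (fully open); "grip_force": force on a finger pad.
Only numpy, scipy, OpenCV 4.12 (cv2) and the standard library are available. Lean on these libraries where they do the work, as an engineer would, in place of code of your own. Each camera call takes 0.05 s, during which the arm holds its last target. There are 200 camera calls.

### The job

Gather the three single-ended thread plug gauges (bare black handle standing on a round steel disc) into the red tray, each standing upright on the floor of the round pocket of its own size: smallest disc in the smallest pocket, middle in the middle, largest in the largest. Set them down without dropping them or knocking them over, and leave the two look-alikes, the double-ended gauge with a steel disc at its top and the one on a square foot, standing where they are.

Things in the scene. Friction and masses are not known exactly. Their poses are not given: they have to be found in the camera images.
- gauge_small: Single-ended thread plug gauge (smallest), loose, standing upright: a round threaded steel disc 28 mm across and 18 mm thick at the foot, and above it a plain round black handle 18 mm in diameter (with a white sleeve low down and a bare black top), 96 mm tall in all; about 120 g. Origin at the centre of the underside, z up along the handle.
- gauge_medium: Single-ended thread plug gauge (middle-sized), loose, standing upright: a round threaded steel disc 40 mm across and 18 mm thick at the foot, and above it a plain round black handle 22 mm in diameter (with a white sleeve low down and a bare black top), 108 mm tall in all; about 220 g. Origin at the centre of the underside, z up along the handle.
- gauge_large: Single-ended thread plug gauge (largest), loose, standing upright: a round threaded steel disc 52 mm across and 18 mm thick at the foot, and above it a plain round black handle 26 mm in diameter (with a white sleeve low down and a bare black top), 120 mm tall in all; about 350 g. Origin at the centre of the underside, z up along the handle.
- gauge_double: Look-alike, stays where it is: double-ended gauge, loose, standing upright: threaded steel disc 40 mm across at the foot, 22 mm black handle, and a second steel disc 28 mm across and 16 mm thick at the top; 110 mm tall. Origin at the centre of the underside, z up.
- gauge_square: Look-alike, stays where it is: setting master, loose, standing upright: a square steel foot 40 x 40 x 18 mm with a 22 mm round black handle above, 108 mm tall. Origin at the centre of the underside, z up.
- tray: Fixed red open tray, 280 mm (its x) by 100 mm (its y), rim 28 mm high, walls and floor 5 mm thick; it holds the three wooden pocket blocks in a row along its x, in any order, 87 mm apart. Origin at the centre of its underside, on the table.
- pocket_small: Fixed square wooden block in the tray, 82 x 82 x 20 mm, with a round pocket in its top (smallest of the three): 46 mm across, 12 mm deep, centred. Origin at the centre of the block's underside (5 mm above the table), z up; the pocket's floor is 8 mm and its mouth 20 mm above the origin.
- pocket_medium: Fixed square wooden block in the tray, 82 x 82 x 20 mm, with a round pocket in its top (middle-sized of the three): 58 mm across, 12 mm deep, centred. Origin at the centre of the block's underside (5 mm above the table), z up; the pocket's floor is 8 mm and its mouth 20 mm above the origin.
- pocket_large: Fixed square wooden block in the tray, 82 x 82 x 20 mm, with a round pocket in its top (largest of the three): 70 mm across, 12 mm deep, centred. Origin at the centre of the block's underside (5 mm above the table), z up; the pocket's floor is 8 mm and its mouth 20 mm above the origin.
Mind the look-alikes: they are no part of the job. Leave any purple look-alike of the gauge_square alone.

How it is judged:
By the outcome, as a careful person would: the job done as asked, in the order asked, and still so for the second after the job is handed in, with the robot touching nothing.
It also fails if it takes over 91 s, if anything falls off the work surface, if the arm or the gripper's body presses on something with over 40 N, if the wrist force passes 120 N, or if a joint passes its speed limit or range.

## Working session

There is one attempt and no reset: what is moved stays moved. The work goes in short steps, Python scripts to look and compute and a shell command to move; the robot and the scene stay as the last step left them, time stands still between calls to the robot, and variables do not carry over. Pictures are saved under pics/ and viewed, at most 14 in all, crops included, and the job is handed in when it is done.

```bash
mkdir -p pics; python3 - <<'E'
from rig import *
import cv2,json
s=sense();print({k:s[k] for k in('time_s','eef_pos','ee_rot','grip_width')})
for n in('top','side','wrist'):
    cv2.imwrite(f'pics/{n}0.png',capture(n)); m=camera_model(n)
    print(n,m)
E
```

```text
{'time_s': 0.0, 'eef_pos': array([ 144.44341106, -504.47690413,  230.73426705]), 'ee_rot': array([-6.47050463e-04,  9.90299870e-01,  1.38945114e-01,  5.64423029e-05]), 'grip_width': 1.0018628958138205}
top {'fx': 414.3874396616109, 'fy': 414.3874396616109, 'cx': 322.8268122319364, 'cy': 194.86448141673822, 'world_from_camera': array([[-1.84161932e-02,  9.80561859e-01, -1.95344016e-01,
         3.94560754e+02],
       [-9.99719922e-01, -2.09637519e-02, -1.09817556e-02,
         5.76260536e+01],
       [-1.48634341e-02,  1.95087062e-01,  9.80673298e-01,
         8.36821727e+02],
       [ 0.00000000e+00,  0.00000000e+00,  0.00000000e+00,
         1.00000000e+00]])}
side {'fx': 385.23428565108827, 'fy': 385.23428565108827, 'cx': 318.4303103084333, 'cy': 198.15352752362827, 'world_from_camera': array([[ 9.78587458e-01,  1.04319641e-01, -1.77437312e-01,
         4.07878238e+02],
       [-2.04790171e-01,  5.80061049e-01, -7.88409896e-01,
        -6.33530080e+02],
       [ 2.06778359e-02,  8.07865454e-01,  5.89004105e-01,
         5.65312434e+02],
       [ 0.00000000e+00,  0.00000000e+00,  0.00000000e+00,
         1.00000000e+00]])}
wrist {'fx': 309.70691628693146, 'fy': 309.70691628693146, 'cx': 323.2991552662683, 'cy': 198.3895539609806, 'T_tool_cam': array([[ 8.56306584e-04,  9.64917902e-01,  2.62550395e-01,
         6.71768501e+01],
       [ 9.99999567e-01, -9.21703207e-04,  1.25925199e-04,
        -7.52588908e-02],
       [ 3.63501019e-04,  2.62550173e-01, -9.64918273e-01,
        -1.42685879e+02],
       [ 0.00000000e+00,  0.00000000e+00,  0.00000000e+00,
         1.00000000e+00]])}
```

View pics/top0.png

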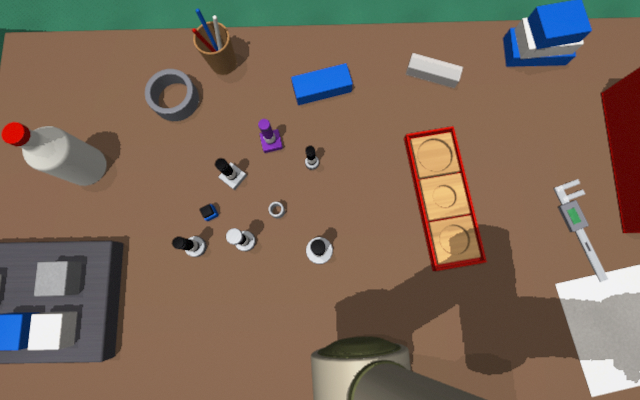

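View pics/side0.png

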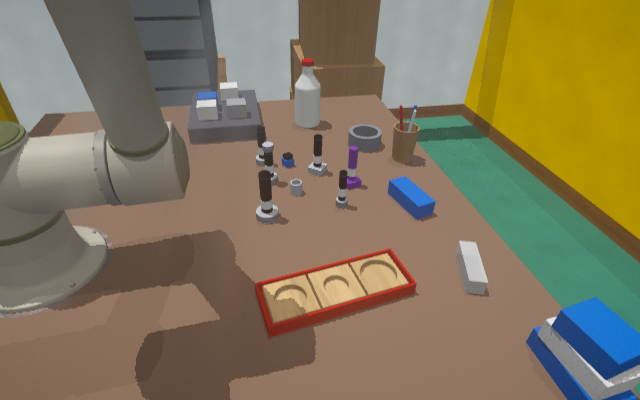

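Top view: tray with pockets near (435,156), (444,197), (454,240); small gauge at (312,160), large at (319,250), medium at (195,246), double at (244,240), square at (232,175), purple at (270,140). I'll enlarge these areas.

```bash
python3 - <<'E'
import cv2
a=cv2.imread('pics/top0.png')
cv2.imwrite('pics/c1.png',cv2.resize(a[130:280,160:350],None,fx=4,fy=4,interpolation=cv2.INTER_CUBIC))
cv2.imwrite('pics/c2.png',cv2.resize(a[120:275,395:495],None,fx=3.8,fy=3.8,interpolation=cv2.INTER_CUBIC))
E
```

```text
(no output)
```

View pics/c1.png

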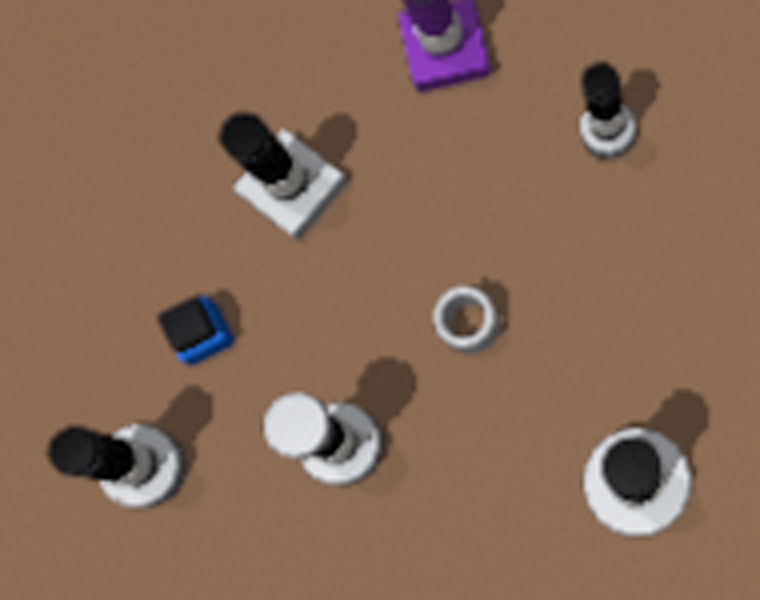

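View pics/c2.png

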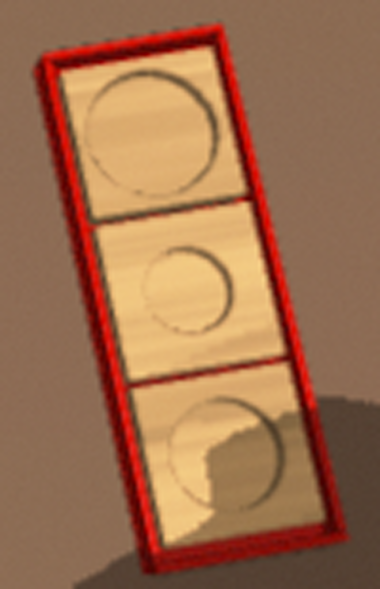

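Crops: handle tops in c1 at medium (75,451), small (601,77), large (632,468), double (296,425), square (243,133). Pocket mouths in c2: large (151,133), small (188,291), medium (226,455).

```bash
cat > h.py <<'E'
from rig import *
import numpy as np, cv2
from scipy.spatial.transform import Rotation as R
def px(n,u,v,z):
    m=camera_model(n);T=m['world_from_camera']
    d=T[:3,:3]@np.array([(u-m['cx'])/m['fx'],-(v-m['cy'])/m['fy'],-1]);o=T[:3,3]
    return (o+d*(z-o[2])/d[2])[:2]
def wpx(p,pos,q,):
    # project world point in wrist camera
    m=camera_model('wrist');T=m['T_tool_cam'];Rt=R.from_quat([q[1],q[2],q[3],q[0]]).as_matrix()
    c=T[:3,:3].T@(Rt.T@(np.array(p)-pos)-T[:3,3]);c=c*[1,-1,-1]
    th=np.arctan2(np.hypot(c[0],c[1]),c[2]);r=th*m['fx']/np.hypot(c[0],c[1])
    return np.array([m['cx']+c[0]*r,m['cy']+c[1]*r])
def wray(u,v,z,pos,q):
    m=camera_model('wrist');T=m['T_tool_cam'];Rt=R.from_quat([q[1],q[2],q[3],q[0]]).as_matrix()
    x,y=u-m['cx'],v-m['cy'];r=np.hypot(x,y);th=r/m['fx']
    d=np.array([x/r*np.sin(th),-y/r*np.sin(th),-np.cos(th)])
    d=Rt@T[:3,:3]@d;o=pos+Rt@T[:3,3]
    return (o+d*(z-o[2])/d[2])[:2]
E
python3 - <<'E'
from h import *
np.set_printoptions(precision=1,suppress=True)
for n,u,v,z in[('medTop',75,451,108),('medDisc',140,461,18),('smTop',601,77,96),('smDisc',607,127,18),('lgTop',632,468,120),('lgDisc',637,478,18),('dblTop',296,425,110),('dblDisc',342,441,18),('sqTop',243,133,108),('sqFoot',290,180,18),('ring',465,317,20),('bluebox',187,322,20),('purp',440,40,18)]:
    print(n,px('top',u/4+160,v/4+130,z))
for n,u,v in[('L',151,133),('S',188,291),('M',226,455)]: print(n,px('top',u/3.8+395,v/3.8+120,25))
print(R.from_quat([0.9903,0.1389,0.000056,-6.5e-4]).as_matrix())
E
python3 - <<'E'
import cv2
a=cv2.imread('pics/side0.png')
cv2.imwrite('pics/c3.png',cv2.resize(a[110:330,235:435],None,fx=2.7,fy=2.7,interpolation=cv2.INTER_CUBIC))
E
```

```text
medTop [459.1 321.2]
medDisc [461.6 321.3]
smTop [629.3  87.8]
smDisc [627.3  88.2]
lgTop [446.   75.6]
lgDisc [448.4  75.8]
dblTop [468.5 223.4]
dblDisc [469.4 221.4]
sqTop [602.6 251.3]
sqFoot [602.9 250.4]
ring [529.9 160.4]
bluebox [530.3 299.9]
purp [676.  174.2]
L [ 633.8 -161.8]
S [ 547.6 -174.9]
M [ 461.8 -187.9]
[[ 1.   0.3 -0. ]
 [ 0.3 -1.   0. ]
 [ 0.  -0.  -1. ]]
```

View pics/c3.png

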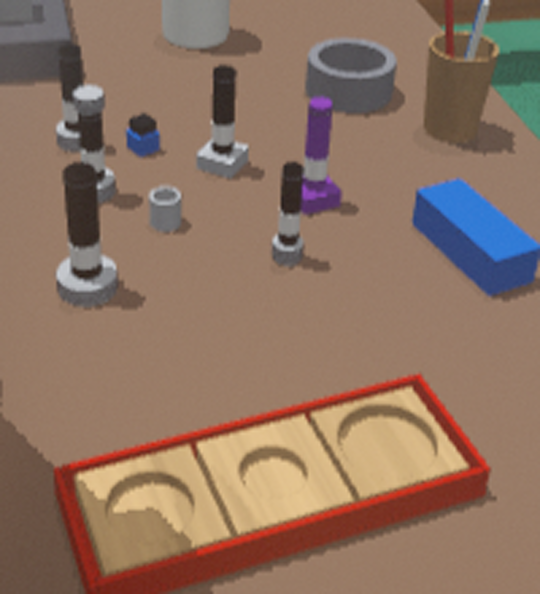

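Side crop: tops at large (82,175), small (292,171), medium (71,53). Pockets: large (387,434), small (274,474), medium (151,505).

```bash
python3 - <<'E'
from h import *
np.set_printoptions(precision=2,suppress=True)
for n,u,v,z in[('med',71,53,108),('sm',292,171,96),('lg',82,175,120),('dbl',89,97,110),('sq',224,75,108),('L',387,434,25),('S',274,474,25),('M',151,505,25)]:
    print(n,px('side',u/2.7+235,v/2.7+110,z))
s=sense();q=s['ee_rot'];M=R.from_quat([q[1],q[2],q[3],q[0]]).as_matrix()
print(M.T@(np.array([628.5,88,150])-s['eef_pos'])/25)
E
```

```text
med [459.75 306.82]
sm [624.25  78.5 ]
lg [448.05  65.11]
dbl [467.73 210.53]
sq [598.35 236.33]
L [ 634.8  -159.65]
S [ 547.71 -180.16]
M [ 462.59 -190.54]
[ 25.14 -17.46   3.26]
```

```bash
python3 -m crank '[[[1,-0.7,0.1,0,0,0,50],[1,-0.7,0.1,0,0,0,50],[1,-0.7,0.1,0,0,0,50],[1,-0.7,0.1,0,0,0,50],[1,-0.7,0.1,0,0,0,50],[1,-0.7,0.1,0,0,0,50],[1,-0.7,0.1,0,0,0,50],[1,-0.7,0.1,0,0,0,50]]]' 30
python3 -m crank '[[[1,-0.7,0.1,0,0,0,50],[1,-0.7,0.1,0,0,0,50],[1,-0.7,0.1,0,0,0,50],[1,-0.7,0.1,0,0,0,50],[1,-0.7,0.1,0,0,0,50],[1,-0.7,0.1,0,0,0,50],[1,-0.7,0.1,0,0,0,50],[1,-0.7,0.1,0,0,0,50]]]'
python3 -m crank '[[[1,-0.7,0.1,0,0,0,50],[1,-0.7,0.1,0,0,0,50],[1,-0.7,0.1,0,0,0,50],[1,-0.7,0.1,0,0,0,50],[1,-0.7,0.1,0,0,0,50],[1,-0.7,0.1,0,0,0,50],[0,0,0,0,0,0,50],[0,0,0,0,0,0,50]]]'
python3 - <<'E'
from h import *
s=sense();print(s['eef_pos'],s['ee_rot'],s['time_s']);np.save('p.npy',np.r_[s['eef_pos'],s['ee_rot']])
cv2.imwrite('pics/w1.png',capture('wrist'))
E
```

```text
time_s: 0.95
eef_pos: [298.8, -314.0, 211.1]
ee_rot: [-0.0, 0.99, 0.139, -0.0]
force: [0.4, -1.2, -0.1]
grip_width: 0.583
grip_force: 0.0
time_s: 1.75
eef_pos: [452.6, -124.3, 191.1]
ee_rot: [-0.0, 0.99, 0.139, -0.0]
force: [0.8, -0.2, -0.5]
grip_width: 0.584
grip_force: 0.0
time_s: 2.55
eef_pos: [567.1, 17.0, 175.8]
ee_rot: [-0.0, 0.99, 0.139, -0.001]
force: [-0.0, -0.2, -0.2]
grip_width: 0.587
grip_force: 0.0
[567.06581572  16.95961892 175.80179166] [-6.32330273e-05  9.90233513e-01  1.39417804e-01 -5.10746448e-04] 2.55
```

View pics/w1.png

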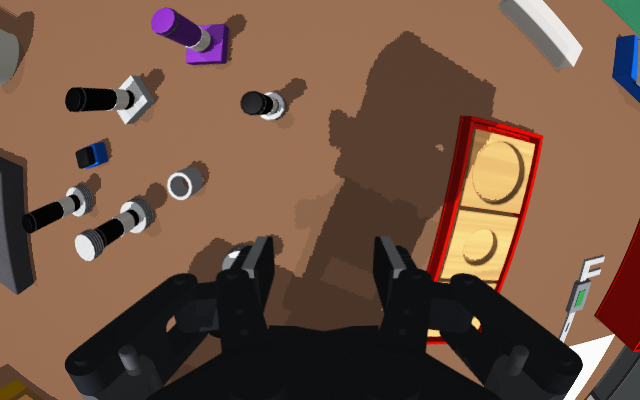

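Wrist view: small gauge handle top at about (252,103), disc top (271,103); medium top (30,222), double (88,247), square (73,98); pockets large (497,172), small (480,246). I'll cross-check these with the fisheye model.

```bash
python3 - <<'E'
from h import *
np.set_printoptions(precision=2,suppress=True)
p=np.load('p.npy');a,q=p[:3],p[3:]
for n,u,v,z in[('smTop',252,103,96),('smDisc',271,103,18),('med',30,222,108),('dbl',88,247,110),('sq',73,98,108),('L',497,172,25),('S',480,246,25)]:
    print(n,wray(u,v,z,a,q))
w=cv2.imread('pics/w1.png');cv2.imwrite('pics/w1c.png',cv2.resize(w[70:140,220:320],None,fx=6,fy=6,interpolation=cv2.INTER_CUBIC))
M=R.from_quat([q[1],q[2],q[3],q[0]]).as_matrix()
print(M.T@(np.array([628,87,0])-a)/25)
E
```

```text
smTop [627.51  87.92]
smDisc [630.52  87.92]
med [464.3  314.25]
dbl [470.97 217.92]
sq [602.76 250.69]
L [ 634.66 -157.64]
S [ 550.14 -173.27]
[ 3.12 -2.02  7.03]
```

View pics/w1c.png

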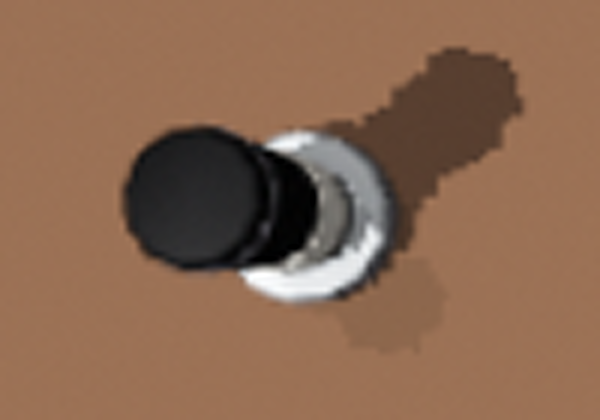

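```bash
python3 -m crank '[[[1,-0.7,0,0,0,0,50],[1,-0.7,0,0,0,0,50],[1,-0.65,0,0,0,0,50],[0.15,0,0,0,0,0,50],[0,0,0.8,0,0,0,50],[0,0,0.8,0,0,0,50],[0,0,0.8,0,0,0,50],[0,0,0.8,0,0,0,50]]]'
python3 -m crank '[[[0,0,0.7,0,0,0,50],[0,0,0.6,0,0,0,50],[0,0,0.4,0,0,0,50],[0,0,0,0,0,0,50],[0,0,0,0,0,0,30],[0,0,0,0,0,0,15],[0,0,0,0,0,0,8],[0,0,0,0,0,0,8]]]' 40
```

```text
time_s: 3.4
eef_pos: [628.4, 86.1, 95.8]
ee_rot: [0.0, 0.99, 0.138, -0.0]
force: [-0.4, 0.7, 0.3]
grip_width: 0.585
grip_force: 0.0
time_s: 4.2
eef_pos: [629.4, 87.7, 54.7]
ee_rot: [0.0, 0.99, 0.139, 0.001]
force: [-0.6, -0.6, 4.0]
grip_width: 0.198
grip_force: 38.9
```

```bash
python3 -m crank '[[[0,0,-0.4,0,0,0,8],[0,0,-0.8,0,0,0,8],[0,0,-0.8,0,0,0,8],[0,0,-0.8,0,0,0,8],[-0.5,0.7,-0.8,0,0,0,8],[-0.6,1,0,0,0,0,8],[-0.6,1,0,0,0,0,8],[-0.6,1,0,0,0,0,8]]]'
python3 -m crank '[[[-0.6,1,0,0,0,0,8],[-0.6,1,0,0,0,0,8],[-0.6,1,0,0,0,0,8],[-0.6,1,0,0,0,0,8],[-0.6,0.8,0,0,0,0,8],[-0.5,0.5,0,0,0,0,8],[-0.23,0.2,0,0,0,0,8],[0,0,0,0,0,0,8]]]'
python3 - <<'E'
from h import *
s=sense();print(s['eef_pos'],s['ee_rot'],s['grip_force']);np.save('p.npy',np.r_[s['eef_pos'],s['ee_rot']])
cv2.imwrite('pics/w2.png',capture('wrist'))
E
```

```text
time_s: 5.0
eef_pos: [598.5, -17.9, 144.4]
ee_rot: [0.0, 0.99, 0.139, 0.0]
force: [1.4, 0.1, -1.6]
grip_width: 0.198
grip_force: 39.1
time_s: 5.8
eef_pos: [547.0, -175.2, 144.1]
ee_rot: [-0.0, 0.99, 0.138, 0.0]
force: [-0.3, 1.0, -1.3]
grip_width: 0.197
grip_force: 39.2
[ 546.96358749 -175.2434145   144.08126248] [-4.31720637e-05  9.90374031e-01  1.38417042e-01  1.32605109e-05] 39.15422558784485
```

View pics/w2.png

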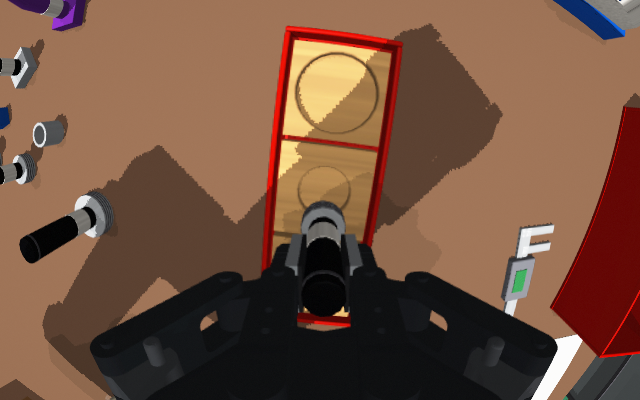

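Gauge hangs straight; small pocket circle around (324,191), large pocket (337,93), large gauge top at (31,249).

```bash
python3 - <<'E'
from h import *
np.set_printoptions(precision=2,suppress=True)
p=np.load('p.npy');a,q=p[:3],p[3:]
for n,u,v,z in[('L',337,93,25),('S',324,191,25),('lgtop',31,249,120)]: print(n,wray(u,v,z,a,q))
E
```

```text
L [ 633.53 -162.21]
S [ 549.62 -174.99]
lgtop [451.78  67.43]
```

```bash
python3 -m crank '[[[0.04,0,0.5,0,0,0,8],[0,0,0.6,0,0,0,8],[0,0,0.6,0,0,0,8],[0,0,0.5,0,0,0,8],[0,0,0.4,0,0,0,8],[0,0,0.25,0,0,0,8],[0,0,0.1,0,0,0,8],[0,0,0,0,0,0,8]]]'
python3 -m crank '[[[0,0,0.03,0,0,0,8],[0,0,0.03,0,0,0,8],[0,0,0.03,0,0,0,8],[0,0,0,0,0,0,8],[0,0,0,0,0,0,8],[0,0,0,0,0,0,8],[0,0,0,0,0,0,8],[0,0,0,0,0,0,8]]]'
```

```text
time_s: 6.65
eef_pos: [548.3, -174.6, 70.0]
ee_rot: [0.0, 0.99, 0.139, 0.0]
force: [0.0, -1.0, -2.2]
grip_width: 0.199
grip_force: 39.2
time_s: 7.45
eef_pos: [548.2, -174.6, 67.8]
ee_rot: [0.0, 0.99, 0.139, 0.0]
force: [0.2, 0.7, -2.1]
grip_width: 0.2
grip_force: 39.2
```

```bash
python3 -m crank '[[[0,0,0.03,0,0,0,8],[0,0,0,0,0,0,8],[0,0,0.03,0,0,0,8],[0,0,0,0,0,0,8],[0,0,0,0,0,0,8],[0,0,0,0,0,0,8],[0,0,0,0,0,0,8],[0,0,0,0,0,0,8]]]'
```

```text
time_s: 8.25
eef_pos: [548.5, -174.7, 67.7]
ee_rot: [0.0, 0.99, 0.139, 0.0]
force: [-2.6, 1.9, 10.5]
grip_width: 0.197
grip_force: 40.6
```

```bash
python3 -m crank '[[[0,0,0,0,0,0,20],[0,0,0,0,0,0,24],[0,0,0,0,0,0,30],[0,0,0,0,0,0,40],[0,0,-0.3,0,0,0,40],[0,0,-0.7,0,0,0,40],[0,0,-0.9,0,0,0,40],[0,0,-0.9,0,0,0,50]]]'
python3 -m crank '[[[0,0,-0.9,0,0,0,50],[0,0,-0.9,0,0,0,50],[0.1,-1,0,0,0,0,50],[0.1,-1,0,0,0,0,50],[0.1,-1,0,0,0,0,50],[0.1,-1,0,0,0,0,50],[0.1,-1,0,0,0,0,50],[0.1,-1,0,0,0,0,50]]]'
python3 -m crank '[[[0.1,-1,0,0,0,0,50],[0.1,-1,0,0,0,0,50],[0.1,-1,0,0,0,0,50],[0.1,-1,0,0,0,0,50],[0.1,-1,0,0,0,0,50],[0.1,-1,0,0,0,0,50],[0.1,-1,0,0,0,0,50],[0.1,-1,0,0,0,0,50]]]'
python3 -m crank '[[[0.1,-1,0,0,0,0,50],[0.1,-1,0,0,0,0,50],[0.1,-1,0,0,0,0,50],[0.1,-0.7,0,0,0,0,50],[0.1,-0.5,0,0,0,0,50],[0,0,0,0,0,0,50],[0,0,0,0,0,0,50],[0,0,0,0,0,0,50]]]'
python3 - <<'E'
from h import *
s=sense();print(s['eef_pos'],s['ee_rot'],s['grip_force']);np.save('p.npy',np.r_[s['eef_pos'],s['ee_rot']])
w=capture('wrist');t=capture('top');cv2.imwrite('pics/w3.png',w);cv2.imwrite('pics/t3.png',t)
cv2.imwrite('pics/m3.png',np.hstack([w[:,100:540],cv2.resize(t[120:275,395:495],(258,400))]))
E
```

```text
time_s: 9.05
eef_pos: [548.2, -174.6, 137.6]
ee_rot: [0.0, 0.99, 0.139, 0.0]
force: [0.4, -0.2, 0.3]
grip_width: 0.581
grip_force: 0.0
time_s: 9.85
eef_pos: [521.1, -25.4, 181.9]
ee_rot: [0.0, 0.99, 0.139, 0.0]
force: [-0.5, 0.4, 0.2]
grip_width: 0.586
grip_force: 0.0
time_s: 10.65
eef_pos: [485.3, 172.5, 181.9]
ee_rot: [0.0, 0.99, 0.139, 0.0]
force: [0.1, 0.5, -0.5]
grip_width: 0.584
grip_force: 0.0
time_s: 11.45
eef_pos: [468.9, 275.1, 181.4]
ee_rot: [0.0, 0.99, 0.139, 0.0]
force: [0.6, -0.8, 0.3]
grip_width: 0.587
grip_force: 0.0
[468.90627098 275.1227328  181.36684303] [9.08824252e-05 9.90358345e-01 1.38529203e-01 3.98796909e-06] 0.0
```

View pics/m3.png

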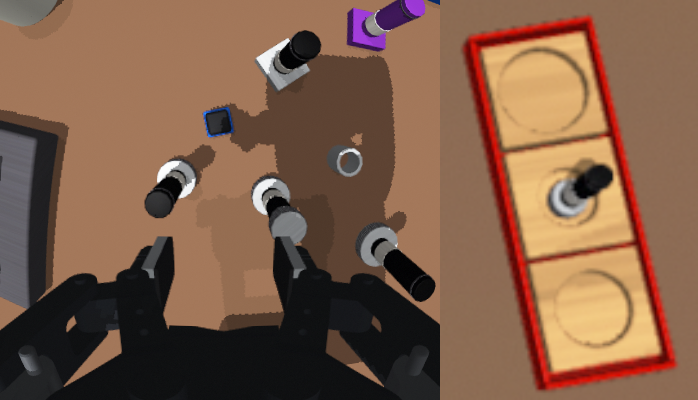

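Small gauge stands in the small pocket. Wrist view: medium top at (258,201) full-image, double (389,223), large (524,287).

```bash
python3 - <<'E'
from h import *
np.set_printoptions(precision=2,suppress=True)
p=np.load('p.npy');a,q=p[:3],p[3:]
for n,u,v,z in[('med',258,201,108),('medD',277,179,18),('dbl',389,223,110),('lg',524,287,120)]: print(n,wray(u,v,z,a,q))
M=R.from_quat([q[1],q[2],q[3],q[0]]).as_matrix()
print(M.T@(np.array([460.5,320,59])-a)/25)
E
```

```text
med [461.81 323.14]
medD [460.08 321.62]
dbl [472.68 225.37]
lg [449.97  79.5 ]
[ 0.17 -1.82  4.89]
```

```bash
python3 -m crank '[[[0.1,-0.9,0,0,0,0,50],[0.1,-0.7,0,0,0,0,50],[0,-0.27,0,0,0,0,50],[0,0,0,0,0,0,50],[0,0,0.8,0,0,0,50],[0,0,0.8,0,0,0,50],[0,0,0.8,0,0,0,50],[0,0,0.8,0,0,0,50]]]'
python3 -m crank '[[[0,0,0.7,0,0,0,50],[0,0,0.6,0,0,0,50],[0,0,0.35,0,0,0,50],[0,0,0,0,0,0,50],[0,0,0,0,0,0,35],[0,0,0,0,0,0,20],[0,0,0,0,0,0,12],[0,0,0,0,0,0,12]]]' 50
```

```text
time_s: 12.35
eef_pos: [460.9, 321.2, 100.6]
ee_rot: [0.0, 0.99, 0.139, 0.0]
force: [-0.7, 0.1, -0.2]
grip_width: 0.581
grip_force: 0.0
time_s: 13.15
eef_pos: [461.1, 322.4, 60.9]
ee_rot: [-0.0, 0.99, 0.139, 0.001]
force: [0.1, -0.9, 5.6]
grip_width: 0.245
grip_force: 48.9
```

```bash
python3 -m crank '[[[0,0,-0.4,0,0,0,12],[0,0,-0.8,0,0,0,12],[0,0,-0.8,0,0,0,12],[0,0,-0.8,0,0,0,12],[0,0,-0.8,0,0,0,12],[0,0,-0.8,0,0,0,12],[0,0,-0.8,0,0,0,12],[-0.2,0.6,-0.8,0,0,0,12]]]'
python3 -m crank '[[[-0.28,1,0,0,0,0,12],[-0.28,1,0,0,0,0,12],[-0.28,1,0,0,0,0,12],[-0.28,1,0,0,0,0,12],[-0.28,1,0,0,0,0,12],[-0.28,1,0,0,0,0,12],[-0.28,1,0,0,0,0,12],[-0.28,1,0,0,0,0,12]]]'
python3 -m crank '[[[-0.28,1,0,0,0,0,12],[-0.28,1,0,0,0,0,12],[-0.28,1,0,0,0,0,12],[-0.28,1,0,0,0,0,12],[-0.28,1,0,0,0,0,12],[-0.28,1,0,0,0,0,12],[-0.28,1,0,0,0,0,12],[-0.28,1,0,0,0,0,12]]]'
python3 -m crank '[[[-0.28,1,0,0,0,0,12],[-0.28,0.9,0,0,0,0,12],[-0.2,0.6,0,0,0,0,12],[-0.14,0.54,0,0,0,0,12],[0,0,0,0,0,0,12],[0,0,0,0,0,0,12],[0,0,0,0,0,0,12],[0,0,0,0,0,0,12]]]'
```

```text
time_s: 13.95
eef_pos: [459.4, 307.1, 211.0]
ee_rot: [-0.0, 0.99, 0.14, -0.0]
force: [-0.0, 0.3, -1.5]
grip_width: 0.246
grip_force: 49.0
time_s: 14.75
eef_pos: [460.7, 97.7, 210.4]
ee_rot: [-0.0, 0.99, 0.139, -0.0]
force: [0.1, -0.2, -2.5]
grip_width: 0.248
grip_force: 49.1
time_s: 15.55
eef_pos: [462.0, -109.9, 210.4]
ee_rot: [-0.0, 0.99, 0.139, -0.0]
force: [-0.5, -0.6, -2.2]
grip_width: 0.243
grip_force: 49.1
time_s: 16.35
eef_pos: [461.7, -187.6, 210.1]
ee_rot: [-0.0, 0.99, 0.139, 0.0]
force: [0.6, 0.5, -2.2]
grip_width: 0.245
grip_force: 49.1
```

```bash
python3 -m crank '[[[0,0,0.5,0,0,0,12],[0,0,0.8,0,0,0,12],[0,0,0.8,0,0,0,12],[0,0,0.8,0,0,0,12],[0,0,0.8,0,0,0,12],[0,0,0.7,0,0,0,12],[0,0,0.5,0,0,0,12],[0,0,0.3,0,0,0,12]]]'
python3 -m crank '[[[0,0,0.1,0,0,0,12],[0,0,0.04,0,0,0,12],[0,0,0.03,0,0,0,12],[0,0,0,0,0,0,12],[0,0,0.02,0,0,0,12],[0,0,0,0,0,0,12],[0,0,0.02,0,0,0,12],[0,0,0,0,0,0,12]]]'
```

```text
time_s: 17.15
eef_pos: [461.5, -187.9, 79.3]
ee_rot: [-0.0, 0.99, 0.139, -0.0]
force: [-0.9, 0.4, -2.0]
grip_width: 0.242
grip_force: 49.2
time_s: 17.95
eef_pos: [461.6, -188.2, 74.8]
ee_rot: [0.0, 0.99, 0.139, 0.0]
force: [0.4, 0.2, -2.0]
grip_width: 0.245
grip_force: 49.2
```

```bash
python3 -m crank '[[[0,0,0.02,0,0,0,12],[0,0,0,0,0,0,12],[0,0,0.02,0,0,0,12],[0,0,0,0,0,0,12],[0,0,0.01,0,0,0,12],[0,0,0,0,0,0,12],[0,0,0,0,0,0,12],[0,0,0,0,0,0,12]]]'
```

```text
time_s: 18.75
eef_pos: [461.7, -188.3, 73.9]
ee_rot: [0.0, 0.99, 0.139, 0.0]
force: [-1.4, 1.3, 6.0]
grip_width: 0.239
grip_force: 49.8
```

```bash
python3 -m crank '[[[0,0,0,0,0,0,24],[0,0,0,0,0,0,28],[0,0,0,0,0,0,36],[0,0,0,0,0,0,45],[0,0,-0.3,0,0,0,45],[0,0,-0.7,0,0,0,45],[0,0,-0.9,0,0,0,45],[0,0,-0.9,0,0,0,60]]]'
python3 -m crank '[[[0,0,-0.9,0,0,0,60],[0,0,-0.8,0,0,0,60],[0.23,-1,0,0,0,0,60],[0.23,-1,0,0,0,0,60],[0.23,-1,0,0,0,0,60],[0.23,-1,0,0,0,0,60],[0.23,-1,0,0,0,0,60],[0.23,-1,0,0,0,0,60]]]'
python3 -m crank '[[[0.23,-1,0,0,0,0,60],[0.23,-1,0,0,0,0,60],[0.23,-0.9,0,0,0,0,60],[0.2,-0.8,0,0,0,0,60],[0.12,-0.63,0,0,0,0,60],[0,0,0,0,0,0,60],[0,0,0,0,0,0,60],[0,0,0,0,0,0,60]]]'
python3 - <<'E'
from h import *
s=sense();print(s['eef_pos'],s['ee_rot'],s['grip_force']);np.save('p.npy',np.r_[s['eef_pos'],s['ee_rot']])
w=capture('wrist');t=capture('top');cv2.imwrite('pics/w4.png',w);cv2.imwrite('pics/t4.png',t)
cv2.imwrite('pics/m4.png',np.hstack([w[:,100:540],cv2.resize(t[120:275,395:495],(258,400))]))
E
```

```text
time_s: 19.55
eef_pos: [461.6, -188.2, 144.8]
ee_rot: [0.0, 0.99, 0.139, 0.0]
force: [-0.7, -0.4, 0.4]
grip_width: 0.682
grip_force: 0.0
time_s: 20.35
eef_pos: [453.4, -33.5, 186.6]
ee_rot: [0.0, 0.99, 0.139, 0.0]
force: [0.2, -0.3, 0.0]
grip_width: 0.703
grip_force: 0.0
time_s: 21.15
eef_pos: [448.1, 75.8, 186.2]
ee_rot: [0.0, 0.99, 0.139, 0.0]
force: [-0.3, -0.2, -0.1]
grip_width: 0.703
grip_force: 0.0
[448.11824179  75.81854579 186.23160383] [1.06199077e-04 9.90345080e-01 1.38623945e-01 1.17293330e-04] 0.0
```

View pics/m4.png

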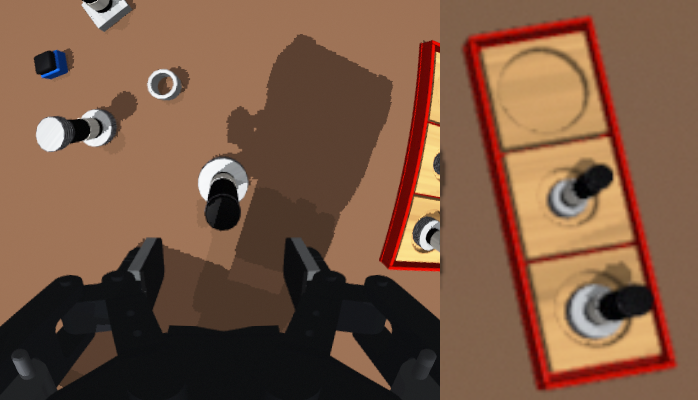

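Medium stands in its pocket; large gauge handle top at (323,211), on the gripper's centre line.

```bash
python3 - <<'E'
from h import *
p=np.load('p.npy');print(wray(323,211,120,p[:3],p[3:]))
E
python3 -m crank '[[[0,0,0.4,0,0,0,60],[0,0,0.8,0,0,0,60],[0,0,0.8,0,0,0,60],[0,0,0.8,0,0,0,60],[0,0,0.8,0,0,0,60],[0,0,0.6,0,0,0,60],[0,0,0.3,0,0,0,60],[0,0,0.1,0,0,0,60]]]'
python3 -m crank '[[[0,0,0,0,0,0,60],[0,0,0,0,0,0,40],[0,0,0,0,0,0,28],[0,0,0,0,0,0,16],[0,0,0,0,0,0,16],[0,0,0,0,0,0,16],[0,0,0,0,0,0,16],[0,0,0,0,0,0,16]]]' 60
```

```text
[449.09660635  76.40034698]
time_s: 22.05
eef_pos: [447.6, 76.3, 70.2]
ee_rot: [-0.0, 0.99, 0.139, -0.001]
force: [0.8, -0.5, 0.5]
grip_width: 0.701
grip_force: 0.0
time_s: 22.85
eef_pos: [448.3, 76.6, 71.7]
ee_rot: [0.0, 0.99, 0.139, 0.001]
force: [-1.7, -0.1, 6.4]
grip_width: 0.287
grip_force: 58.7
```

```bash
python3 -m crank '[[[0,0,-0.4,0,0,0,16],[0,0,-0.8,0,0,0,16],[0,0,-0.8,0,0,0,16],[0,0,-0.8,0,0,0,16],[0,0,-0.8,0,0,0,16],[0,0,-0.8,0,0,0,16],[0,0,-0.6,0,0,0,16],[0.2,0.5,0,0,0,0,16]]]'
python3 -m crank '[[[0.4,1,0,0,0,0,16],[0.4,1,0,0,0,0,16],[0.4,1,0,0,0,0,16],[0.4,1,0,0,0,0,16],[0.4,1,0,0,0,0,16],[0.4,1,0,0,0,0,16],[0.4,1,0,0,0,0,16],[0.4,1,0,0,0,0,16]]]'
python3 -m crank '[[[0.4,1,0,0,0,0,16],[0.4,1,0,0,0,0,16],[0.31,0.72,0,0,0,0,16],[0,0,0,0,0,0,16],[0,0,0,0,0,0,16],[0,0,0,0,0,0,16],[0,0,0,0,0,0,16],[0,0,0,0,0,0,16]]]'
```

```text
time_s: 23.65
eef_pos: [456.5, 66.3, 198.1]
ee_rot: [0.0, 0.99, 0.14, 0.002]
force: [0.6, -0.2, -4.1]
grip_width: 0.291
grip_force: 59.1
time_s: 24.45
eef_pos: [588.5, -106.0, 194.9]
ee_rot: [-0.0, 0.99, 0.139, -0.001]
force: [0.4, 0.4, -4.1]
grip_width: 0.29
grip_force: 59.3
time_s: 25.25
eef_pos: [633.4, -161.7, 196.3]
ee_rot: [0.0, 0.99, 0.139, 0.0]
force: [-0.5, 0.3, -3.8]
grip_width: 0.289
grip_force: 59.6
```

```bash
python3 -m crank '[[[0,0,0.4,0,0,0,16],[0,0,0.7,0,0,0,16],[0,0,0.8,0,0,0,16],[0,0,0.8,0,0,0,16],[0,0,0.7,0,0,0,16],[0,0,0.5,0,0,0,16],[0,0,0.3,0,0,0,16],[0,0,0.13,0,0,0,16]]]'
python3 -m crank '[[[0,0,0.03,0,0,0,16],[0,0,0.02,0,0,0,16],[0,0,0.02,0,0,0,16],[0,0,0.02,0,0,0,16],[0,0,0.01,0,0,0,16],[0,0,0,0,0,0,16],[0,0,0,0,0,0,16],[0,0,0,0,0,0,16]]]'
```

```text
time_s: 26.05
eef_pos: [633.4, -162.1, 87.2]
ee_rot: [-0.0, 0.99, 0.139, -0.0]
force: [0.7, 0.5, -4.2]
grip_width: 0.29
grip_force: 59.7
time_s: 26.85
eef_pos: [633.6, -162.1, 85.3]
ee_rot: [0.0, 0.99, 0.139, 0.0]
force: [0.0, -0.9, -3.3]
grip_width: 0.287
grip_force: 59.7
```

```bash
python3 -m crank '[[[0,0,0.02,0,0,0,16],[0,0,0,0,0,0,16],[0,0,0.02,0,0,0,16],[0,0,0,0,0,0,16],[0,0,0,0,0,0,16],[0,0,0,0,0,0,16],[0,0,0,0,0,0,16],[0,0,0,0,0,0,16]]]'
```

```text
time_s: 27.65
eef_pos: [633.7, -162.2, 84.8]
ee_rot: [0.0, 0.99, 0.139, 0.0]
force: [-3.5, 0.3, 4.7]
grip_width: 0.285
grip_force: 60.5
```

Contact made; release and retreat up.

```bash
python3 -m crank '[[[0,0,0,0,0,0,28],[0,0,0,0,0,0,32],[0,0,0,0,0,0,40],[0,0,0,0,0,0,50],[0,0,-0.3,0,0,0,50],[0,0,-0.7,0,0,0,50],[0,0,-0.9,0,0,0,50],[0,0,-0.9,0,0,0,50]]]'
python3 -m crank '[[[0,0,-0.9,0,0,0,50],[0,0,-0.9,0,0,0,50],[0,0,-0.6,0,0,0,50],[-0.6,-0.8,0,0,0,0,50],[-0.9,-0.9,0,0,0,0,50],[-0.9,-0.9,0,0,0,0,50],[-0.8,-0.6,0,0,0,0,50],[0,0,0,0,0,0,50]]]'
python3 - <<'E'
from h import *
t=capture('top');s=capture('side')
cv2.imwrite('pics/m5.png',np.hstack([t[100:290,160:500],s[100:290,220:560][:, :]])) 
E
```

```text
time_s: 28.45
eef_pos: [633.6, -162.2, 155.7]
ee_rot: [0.0, 0.99, 0.139, 0.0]
force: [0.6, 0.3, -0.3]
grip_width: 0.589
grip_force: 0.0
time_s: 29.25
eef_pos: [533.0, -106.2, 215.4]
ee_rot: [0.0, 0.99, 0.139, 0.0]
force: [-0.1, -0.1, 0.4]
grip_width: 0.585
grip_force: 0.0
```

View pics/m5.png

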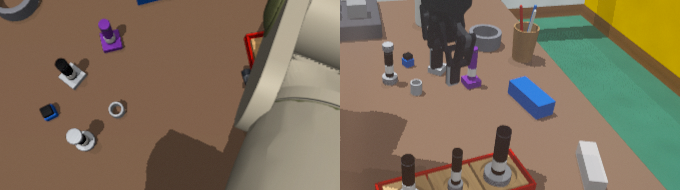

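The side view shows all three gauges upright in the tray pockets, at about (408,175), (457,175) and (500,155). The double and square gauges and the purple look-alike stand where they were.

```bash
python3 -c "
from rig import *
print(finish_job())"
```

```text
the job is handed in; nothing more can be done
None
```

The small, medium and large gauges each stand upright in the pocket of their own size, the look-alikes were not touched, and the job was handed in at about 29 s of the 91 s allowed.

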